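# Index the specimen wheel to the next notch

### The job

Bring the specimen mount with the square block on top under the lamp: pull the spring index ring up out of its notch, turn the wheel one place so that this mount comes under the lamp, and let the ring drop fully home into the notch there. The notches are not evenly spaced, so feel for the notch and never force the key against the crown; keep all mounts in their pockets and leave the other things on the bench alone.

Things in the scene. Friction and masses are not known exactly. Their poses are not given: they have to be found in the camera images.
- stand: Fixed white stand: round foot 196 mm across; at its +x side, 150 mm from the axis, a 100 mm high pillar whose short arm carries a 74 mm wide strip lamp, underside 75 mm above the bench, 90 mm from the axis. Origin: on the wheel's upright axis, on the bench. x points from the axis to the lamp, z up.
- lamp (a point): The viewing place: the point straight below the lamp's middle on the wheel's upper face, 90 mm from the axis, 26 mm above the bench.
- wheel: Aluminium wheel, 236 mm wide, turning either way about the upright axis (friction 0.1 N m, stops 94 degrees either side of the start), only while the key is out of the notches. Six collared pockets 60 degrees apart, 90 mm from the axis. Origin: on the axis, at its underside, 18 mm above the bench. x points along the index bar to the key and the pocket that starts under the lamp.
- index_ring (a joint): Lift (m) of the index ring with its bar and key (8 mm square, 50 mm from the axis): 0 home in a notch, at most 0.014. Pulled down by a spring, 6 N at 0 plus 0.4 N per mm; weighs 1.6 N. The key clears the crown from 0.0065 up; let down between notches it rests on the crown's flat top at 0.0065 and slides along it as the wheel turns, until it drops into a notch.
- ring_grip (a point): Centre of the top rim of the index ring, 101 mm above the bench when home (ring's top 5 mm higher): a flat steel ring standing upright over the axis, 54 mm outside, rim 10 mm, 10 mm thick; its flat sides face the wheel's +y and -y, to be pinched from above. It turns the wheel. 43 mm below this point its bar runs out to the key.
- crown: Fixed notched steel crown under the ring: 124 mm across, flat top 44 mm above the bench, three notches 11 mm wide, 8 mm deep. One is in line with the lamp (the wheel starts locked in it), the others lie left and right of it, each somewhere from 48 to 72 degrees away. The key has 1.7 degrees of play either way. Over 40 N on it does damage. Origin: on the axis, on the bench; x to the lamp.
- sq_mid (a point): The mount to bring under the lamp: grey disc 40 mm across, 14 mm high, with a square block 18 mm wide and 12 mm high on top. It lies in the pocket 60 degrees to the left or the right of the lamp. Point: centre of the disc, 7 mm above its underside.
- flat_mid (a point): Grey disc mount 40 mm across, 14 mm high, plain flat top, in the pocket on the other side of the lamp. Point: its centre, 7 mm above its underside.
- post_mid (a point): Grey disc mount 40 mm across, 14 mm high, with a thin round post 10 mm wide, 12 mm high on top; starts under the lamp. Point: centre of the disc, 7 mm above its underside.
- petri: Bystander: closed clear dish, 92 mm across, 18 mm high. Origin: centre of its underside.
- jar: Bystander: amber jar, 52 mm across, 65 mm high. Origin: centre of its underside.
- slide_box: Bystander: open white box, 85 x 60 x 32 mm. Origin: centre of its underside.
- beaker: Bystander: glass beaker, 68 mm across, 85 mm high. Origin: centre of its underside.
- reagent: Bystander: white bottle, 64 mm across, 150 mm high. Origin: centre of its underside.
- tip_rack: Bystander: white rack, 120 x 85 x 51 mm. Origin: centre of its underside.
- driver: Bystander: small black-handled screwdriver, 170 mm long, lying. Origin: underside, near its middle.
Mind the look-alikes: they are no part of the job. Leave any black or purple look-alike of the part that bears sq_mid alone.

How it is judged:
By the outcome, as a careful person would: the job done as asked, in the order asked, and still so for the second after the job is handed in, with the robot touching nothing.
It also fails if it takes over 50 s, if anything falls off the work surface, if the arm or the gripper's body presses on something with over 40 N, if the wrist force passes 120 N, or if a joint passes its speed limit or range.

### The arm

A 6-joint arm with a two-finger parallel gripper is mounted at the origin on the work surface. World frame = base frame: x ahead of the robot, y to its left, z up, the work surface at z = 0. Lengths are in mm, angles in rad, forces in N, time in s.
With the tool pointing down it reaches from about 275 to 750 mm from the base axis. Payload 10.2 kg.
Tool frame: the origin (TCP) lies midway between the tips of the shut fingers; the grasp point (between the pads) lies 19 mm behind it (ctrl.pinch_z is the distance from the TCP to the grasp point, in mm); x points along the fingers, z is the direction in which the jaws open and shut, and the axes are right-handed (so a half turn about x gives the same grasp; the last joint's range is limited). The gripper opens to 85 mm and grips with 20 to 120 N. Pads are 22 mm wide; open, the fingers measure 114 mm over their backs; the gripper's body (76 mm by 85 mm) begins 54 mm behind the grasp point. The pads swing forward as they close: fully open they stand 13 mm farther back than shut.
Start: joints at [1.095, 0.313, 1.498, -0, 1.331, -0.223], TCP at [131.324, 508.316, 231.294] pointing down, gripper open.
Joint ranges: [-2.94, 2.94], [-0.97, 2.17], [0.19, 2.56], [-1.23, 4.37], [0.02, 3.11], [-2.88, 2.88]. Speed limits (rad/s): [2.39, 2.39, 3.01, 3.14, 3.14, 3.14].

### API

Orientations are given as a unit quaternion [w, x, y, z].
In Python, from rig import ctrl, capture, workorder, nets gives the robot as it stands. The module is installed in compiled form; this text tells all that it offers.
- The arm moves only by the tool send_rows, never from a script. Its argument "rows" is text: rows parted by semicolons, each of 5 numbers parted by spaces: the opening, from 0 (shut) to 1 (fully open), then the shift along the tool's x, y, z in cm, then the turn about the tool's x in units of 5 degrees (1.0 is 5 degrees). In form: grip x y z yaw; .... A call has 1 to 12 rows; each row is the pose to reach, as a shift and turn from the pose commanded when the call began, along the tool's axes at that moment; what a row does not reach only later rows make up. A row lasts 1/10 s, in which the tool goes at most 50 mm and 8.59 degrees, less where a joint would pass 70% of its speed; a pose out of reach is approached as far as the arm can. A call with a gripper value outside its range is refused whole. The fingers move at their own pace and stop on an object; "grip_force" is the grip in N (left out, the last holds). Time passes only in rows, so rows that repeat a pose let the fingers close. It gives the time, the measured TCP pose, the force and the opening at its end, in the units of the state.
- ctrl.sense(): the state, without advancing time (a new reading comes with each control period).
- capture(name): name is "side" or "top" or "wrist"; returns a dict with "pixels" (384x512x3 uint8, red, green, blue), "intrinsics" (3x3 intrinsics, pixels), "dist" ([k1, k2, p1, p2, k3] as OpenCV has them; the pictures are not rectified), "view" (4x4, takes a point from world to camera coordinates); the wrist camera has in their place "mount" (4x4, takes a point from camera to tool coordinates, whose origin is the TCP and whose axes are the tool frame's). Camera axes: x right, y down, z forward; pixel columns grow to the right and rows downward; lengths in mm; the calibration is good to about 2 mm. A picture is of the moment at which its call begins: read the wrist's pose just before it. There is no depth.
- workorder.finish_job(): hands the job in, once; it reports no verdict.
Trained networks look in a picture, given as the dict that the camera call returned (one of the last four; its "shot" number tells which), for a name from the list of things; names that differ only in an ending like _2 or _b are one class to them, and where a whole thing is asked for, a point or a joint stands for the part that bears it (a point fixed in the world has none). Each returns a list of dicts, best first, with "confidence" (0 to 1); they miss things now and then, are a little off and sometimes report something else, mostly with a low value. They report only what shows in the picture. A call takes as long as a camera call. They do not tell look-alikes from the thing itself.
- nets.boxes_of(picture, target): "location" ([x, y, z] in mm, in world coordinates, good to about 4 mm: the middle of the surface that is visible of it).
- nets.spot_point(picture, target): "location" ([x, y, z] in mm, in world coordinates, good to about 4 mm: a listed point, or the origin of a listed thing).
The state is a dict: "time_s": time; "joints": joint angles; "dq": joint speeds; "tau": joint torques, N m; "eef_pos": TCP position; "ee_rot": TCP orientation; "force": force on the tool from outside, world axes, zero at the start; "wrist_torque": the same for the moment, N m; "grip_width": opening from 0.0 (shut) to 1.0 (fully open).
Only numpy, scipy, OpenCV 4.12 (cv2) and the standard library are available. Lean on these libraries where they do the work, as an engineer would, in place of code of your own. Each camera call takes 0.05 s, during which the arm holds its last target.

## Working session

There is one attempt and no reset: what is moved stays moved. The work goes in short steps, Python scripts to look and compute and a tool call to move; the robot and the scene stay as the last step left them, time stands still between calls to the robot, and variables do not carry over. Pictures are saved under pics/ and viewed, and the job is handed in when it is done.

Besides the shell and the picture viewer there is one more tool, called after "Call:" as name(argument=value, ...), one argument or row to a line, values as JSON. send_rows: Moves the arm, as the interface text tells. Its arguments: {"type":"object","properties":{"rows":{"type":"string"},"grip_force":{"type":"number"}},"required":["rows"]}

```bash
mkdir -p pics; cat > h.py <<'E'
from rig import ctrl, capture, workorder, nets
import cv2, numpy as np
np.set_printoptions(suppress=True,precision=2)
def save(p,n,crop=None,s=1):
    im=p["pixels"][:,:,::-1]
    if crop: im=im[crop[1]:crop[3],crop[0]:crop[2]]
    cv2.imwrite("pics/"+n+".png",cv2.resize(im,None,fx=s,fy=s,interpolation=cv2.INTER_CUBIC))
def proj(p,X):
    V=np.array(p["view"]); 
    u,_=cv2.projectPoints(np.array(X,float).reshape(-1,3),cv2.Rodrigues(V[:3,:3])[0],V[:3,3],np.array(p["intrinsics"],float),np.array(p["dist"],float))
    return u.reshape(-1,2)
def ray(p,uv,z):
    V=np.array(p["view"]);R=V[:3,:3];t=V[:3,3]
    n=cv2.undistortPoints(np.array(uv,float).reshape(-1,1,2),np.array(p["intrinsics"],float),np.array(p["dist"],float)).reshape(-1,2)
    d=np.c_[n,np.ones(len(n))]@R; c=-R.T@t
    return c+d*((z-c[2])/d[:,2])[:,None]
E
python3 - <<'E'
from h import *
print({k:v for k,v in ctrl.sense().items()})
for n in ("top","side"):
    p=capture(n); save(p,n+"0",s=1.5)
    for t in ("stand","lamp","wheel","ring_grip","crown","sq_mid","flat_mid","post_mid"):
        try: print(n,t,[(np.array(r["location"]),round(r["confidence"],2)) for r in nets.spot_point(p,t)[:3]])
        except Exception as e: print(t,e)
E
```

```text
{'time_s': 0.0, 'joints': array([ 1.09,  0.31,  1.5 , -0.  ,  1.33, -0.22]), 'dq': array([-0.,  0., -0.,  0.,  0., -0.]), 'tau': array([ -0.  , -41.23, -25.97,  -0.  ,   0.  ,   0.  ]), 'eef_pos': array([131.2 , 508.07, 230.76]), 'ee_rot': array([ 0.56, -0.43,  0.56,  0.43]), 'force': array([-0.78, -0.91,  0.52]), 'wrist_torque': array([-0.03,  0.03,  0.05]), 'grip_width': 0.9991556901656309}
top stand [(array([522.9,  58.8,  -3.6]), 0.8)]
top lamp [(array([616.1,  54.7,  26.4]), 0.57), (array([518.2, 245.8,  -2.2]), 0.36)]
top wheel [(array([523.6,  65.5,  15.3]), 0.65)]
top ring_grip [(array([524.7,  60.3,  97.2]), 0.69), (array([578.6, 136.2,  29.3]), 0.65), (array([613.2,  52.4,  28. ]), 0.43)]
top crown [(array([525.1,  59. ,   1.5]), 0.8), (array([ 476.2, -125. ,   -1.4]), 0.29)]
top sq_mid [(array([558.9, -22.3,  31.2]), 0.51), (array([ 572.2, -158.2,   10.2]), 0.48), (array([735.8, -62.9,   7.3]), 0.4)]
top flat_mid [(array([575.9, 137.5,  28.6]), 0.66)]
top post_mid [(array([615.3,  53.9,  33.1]), 0.43), (array([636.8, 236.6,   1.3]), 0.19)]
side stand []
side lamp [(array([616.1,  51.2,  21.7]), 0.8), (array([ 478.3, -124.5,   -3.2]), 0.42), (array([642.5, 233.6,   2.6]), 0.35)]
side wheel [(array([525.8,  59.3,  18.2]), 0.97)]
side ring_grip [(array([522.7,  60.7, 104.9]), 0.74), (array([525.8,  57.8,  17. ]), 0.62)]
side crown [(array([527.4,  65.5,   2.1]), 0.67), (array([521.5,  59. ,   0.1]), 0.63)]
side sq_mid [(array([736.7, -59.4,   6.5]), 0.59), (array([ 569.9, -165.8,   10.4]), 0.54), (array([560.4, -21.9,  33.1]), 0.48)]
side flat_mid [(array([574.5, 137.3,  30.4]), 0.61)]
side post_mid [(array([608.1,  53.9,  32. ]), 0.46)]
```

View pics/top0.png

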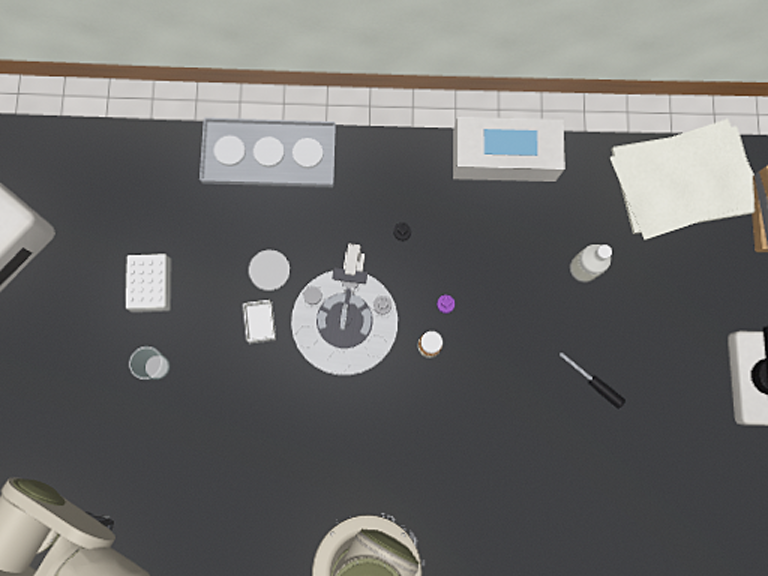

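View pics/side0.png

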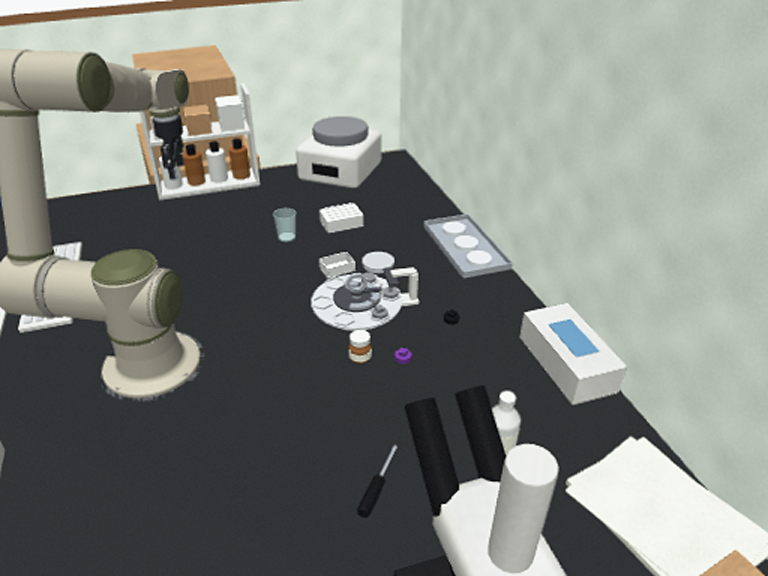

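```bash
python3 - <<'E'
from h import *
p=capture("top"); save(p,"top1",(185,150,310,260),6)
q=capture("side"); save(q,"side1",(195,155,295,250),6)
for P in (p,q):
    u=proj(P,[[524,60,101],[524,60,44],[560,-22,33],[575,137,30],[736,-62,7],[572,-160,7]]);print(u)
E
```

```text
[[229.13 209.82]
 [229.67 212.85]
 [254.87 203.26]
 [207.02 197.85]
 [267.37 154.67]
 [295.65 202.19]]
[[236.61 183.26]
 [236.92 195.4 ]
 [252.29 208.28]
 [243.72 185.29]
 [299.27 211.08]
 [267.5  236.18]]
```

View pics/top1.png

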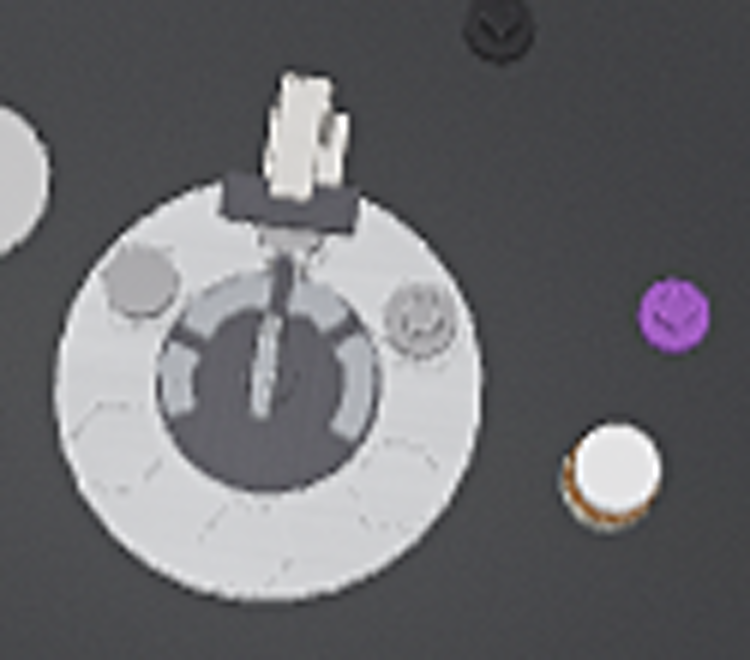

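View pics/side1.png

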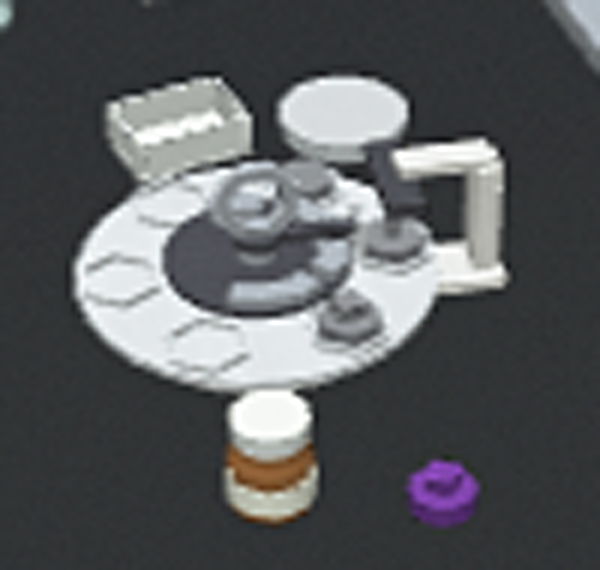

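```bash
python3 - <<'E'
from h import *
from scipy.spatial.transform import Rotation as Rn
q=ctrl.sense()["ee_rot"]; R=Rn.from_quat(np.r_[q[1:],q[0]]).as_matrix(); print(R, ctrl.pinch_z)
p=capture("top")
f=lambda x,y:[185+x/6-.42,150+y/6-.42]
c=np.array([524,60])
for n,uv,z in (("lnotch",f(187,338),44),("rnotch",f(350,332),44),("lampnotch",f(283,290),50),("barend",f(286,262),58),("flat",f(143,283),38),("sq",f(420,320),38),("wheelC",f(269,390),26),("ringN",f(272,320),101),("ringS",f(260,413),101)):
    X=ray(p,[uv],z)[0]; d=X[:2]-c; print(n,X,np.hypot(*d),np.degrees(np.arctan2(d[1],d[0])))
m=capture("wrist"); print(np.array(m["mount"]))
E
```

```text
[[-0.   -0.97  0.25]
 [-0.    0.25  0.97]
 [-1.    0.   -0.  ]] 18.700000000000003
lnotch [545.95 106.25  44.  ] 51.193217523682094 64.60627043629471
rnotch [551.44  17.36  44.  ] 50.70785783377827 -57.24394069710758
lampnotch [572.77  54.49  50.  ] 49.084414691864126 -6.450568222200008
barend [586.76  53.06  58.  ] 63.14019761988438 -6.3092458927938075
flat [577.22 131.89  38.  ] 89.44425947343474 53.48346806200704
sq [560.2  -20.93  38.  ] 88.65929954428731 -65.89896876371719
wheelC [521.21  61.28  26.  ] 3.0679652290661816 155.3324326368841
ringN [546.24  58.2  101.  ] 22.30821786262364 -4.619522345774606
ringS [496.51  62.97 101.  ] 27.651452808587383 173.8254408313904
[[   0.     -0.27    0.96 -141.78]
 [   0.     -0.96   -0.27   69.93]
 [   1.      0.     -0.     -1.22]
 [   0.      0.      0.      1.  ]]
```

Look-alikes: grey mount in the wheel pocket at top px (255,203), purple (297,202) and black (268,154) on the bench. The grey one in the pocket to the lamp's right (-y) is meant. So the wheel turns counter‑clockwise, with the key going to the left notch seen at top px (216,206), roughly 70° on. I'll use the half-turned grasp so that joint 6 keeps its range.

Call:
send_rows(
  rows="0.5 3 -49.3 -33.5 34.3;0.5 3 -49.3 -33.5 34.3;0.5 3 -49.3 -33.5 34.3;0.5 3 -49.3 -33.5 34.3;0.5 3 -49.3 -33.5 34.3;0.5 3 -49.3 -33.5 34.3;0.5 3 -49.3 -33.5 34.3;0.5 3 -49.3 -33.5 34.3;0.5 3 -49.3 -33.5 34.3;0.5 3 -49.3 -33.5 34.3;0.5 3 -49.3 -33.5 34.3;0.5 3 -49.3 -33.5 34.3",
  grip_force=30,
)

```text
time_s: 2.3
eef_pos: [526.1, 58.6, 201.3]
ee_rot: [0.686, 0.171, 0.686, -0.171]
force: [0.9, 1.3, 0.4]
grip_width: 0.504
```

```bash
python3 - <<'E'
from h import *
from scipy.spatial.transform import Rotation as Rn
s=ctrl.sense();q=s["ee_rot"]; R=Rn.from_quat(np.r_[q[1:],q[0]]).as_matrix(); print(s["time_s"],s["joints"],s["eef_pos"],R)
print(np.degrees(np.arctan2(R[1,2],R[0,2])))
E
```

```text
2.3 [-0.11  0.35  1.53  0.    1.26  0.38] [526.07  58.59 201.25] [[ 0.    0.47  0.88]
 [ 0.    0.88 -0.47]
 [-1.    0.    0.  ]]
-28.008955396018504
```

Call:
send_rows(
  rows="0.5 0 0 0 13.6;0.5 0 0 0 13.6;0.5 0 0 0 13.6;0.5 0 0 0 13.6;0.5 0 0 0 13.6;0.5 0 0 0 13.6;0.5 0 0 0 13.6;0.5 0 0 0 13.6;0.5 0 0 0 13.6;0.5 0 0 0 13.6",
)

```text
time_s: 3.3
eef_pos: [524.9, 60.7, 201.3]
ee_rot: [-0.476, -0.523, -0.476, 0.523]
force: [0.5, -0.7, 0.6]
grip_width: 0.503
```

```bash
cat >> h.py <<'E'
from scipy.spatial.transform import Rotation as Rn
def pose():
    s=ctrl.sense();q=s["ee_rot"]; R=Rn.from_quat(np.r_[q[1:],q[0]]).as_matrix()
    print(s["time_s"],"q",s["joints"],"pos",s["eef_pos"],"F",s["force"],"T",s["wrist_torque"],"ang",np.degrees(np.arctan2(R[1,2],R[0,2])),"grip",s["grip_width"]); return s,R
def wrist():
    s,R=pose(); m=capture("wrist"); M=np.array(m["mount"]); T=np.eye(4);T[:3,:3]=R;T[:3,3]=s["eef_pos"]
    m["view_"]=np.linalg.inv(T@M); w=dict(m); w["view"]=m["view_"]; return m,w
E
python3 - <<'E'
from h import *
m,w=wrist(); save(m,"w0",s=1.5)
for t in ("ring_grip","wheel","crown","stand","lamp","sq_mid"):
    print(t,[(np.array(r["location"]),round(r["confidence"],2)) for r in nets.spot_point(m,t)[:2]])
print(proj(w,[[524,60,106]]))
E
```

```text
3.3 q [-0.11  0.35  1.53 -0.    1.26  1.56] pos [524.87  60.67 201.3 ] F [ 0.47 -0.73  0.63] T [ 0.07 -0.02 -0.02] ang -95.4049709590021 grip 0.5026520129899021
ring_grip [(array([526.5,  59.3, 101.8]), 0.83)]
wheel [(array([520.6,  59.5,  18.8]), 0.73), (array([523.9,  62.4,  -0. ]), 0.69)]
crown [(array([524.3,  65.6,   0.6]), 0.9)]
stand [(array([526.2,  63.3,  -3. ]), 0.82)]
lamp [(array([610.5,  51.3,  26.5]), 0.69)]
sq_mid [(array([558. , -15.8,  32.4]), 0.72), (array([ 572.2, -163.9,    6.3]), 0.59)]
[[254.19 192.73]]
```

View pics/w0.png

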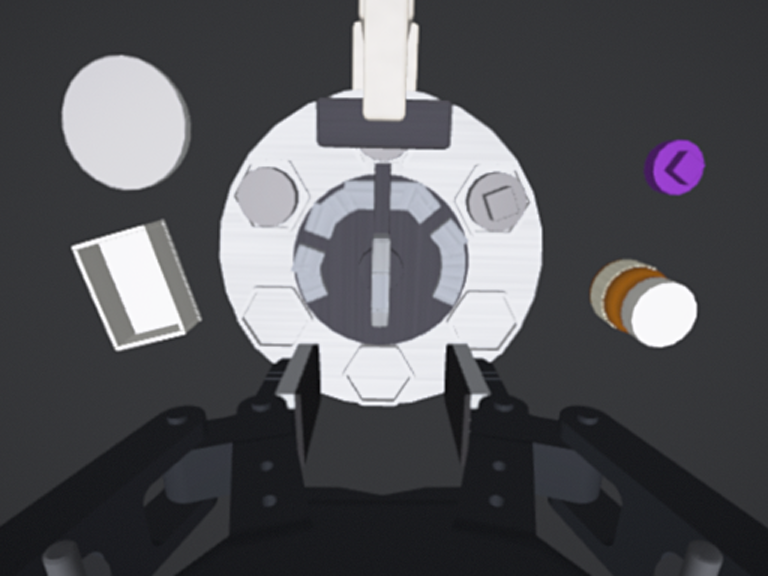

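```bash
python3 - <<'E'
from h import *
m,w=wrist(); save(m,"w1",(185,90,325,235),5)
f=lambda x,y:[x/1.5-.17,y/1.5-.17]
rn=ray(w,[f(382,237)],104)[0]; rs=ray(w,[f(379,326)],104)[0]; c=(rn+rs)[:2]/2
print("ring",rn,rs,c,np.degrees(np.arctan2(*(rn-rs)[[1,0]])))
# wheel rim ellipse: left/right/bottom points
print("rim",ray(w,[f(220,250),f(542,250),f(380,405)],26))
cc=np.array([525,60])
for n,uv,z in (("ln",f(314,240),44),("rn",f(435,225),44),("bar",f(383,165),60),("barN",f(382,190),60),("flat",f(267,196),38),("sqdisc",f(497,201),38)):
    X=ray(w,[uv],z)[0]; d=X[:2]-cc; print(n,X,np.hypot(*d),np.degrees(np.arctan2(d[1],d[0])))
E
```

```text
3.65 q [-0.11  0.35  1.53 -0.    1.26  1.56] pos [524.87  60.66 201.31] F [-0.08  0.84  0.25] T [ 0.03 -0.02 -0.03] ang -95.57723749735793 grip 0.4982718747793553
ring [552.55  56.95 104.  ] [501.99  63.6  104.  ] [527.27  60.27] -7.487804555041411
rim [[541.73 175.97  26.  ]
 [519.1  -56.21  26.  ]
 [405.31  72.95  26.  ]]
ln [544.96 103.78  44.  ] 48.11106465645819 65.49247796017593
rn [547.14  21.93  44.  ] 44.04244886716135 -59.817083675324476
bar [589.42  52.75  60.  ] 64.82634468554186 -6.416844794757203
barN [574.46  54.83  60.  ] 49.72905415813055 -5.968648139420881
flat [576.9  132.36  38.  ] 89.04391671577467 54.350379272869546
sqdisc [558.54 -21.58  38.  ] 88.20424016456401 -67.64945953177474
```

View pics/w1.png

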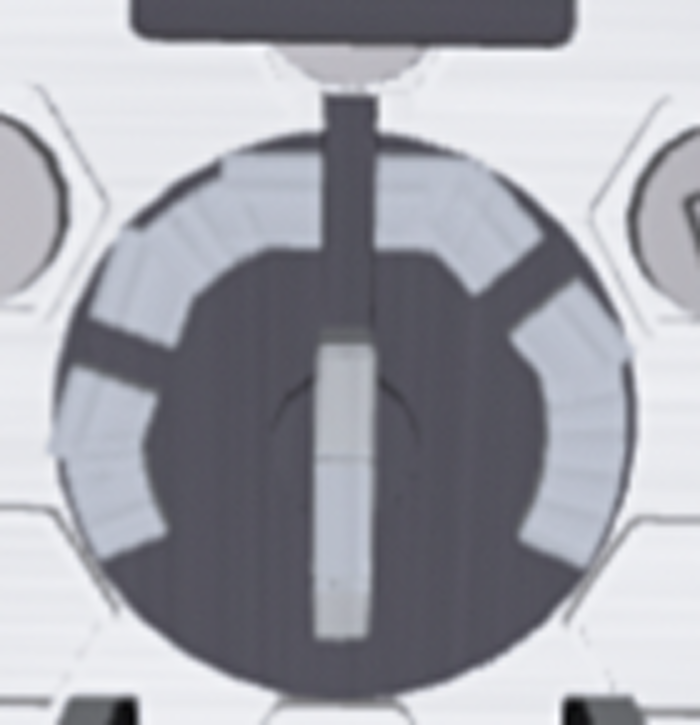

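```bash
python3 - <<'E'
from h import *
from scipy.optimize import least_squares
m,w=wrist(); t=capture("top"); sd=capture("side")
for n,P in (("wrist",w),("top",t),("side",sd)):
    g=cv2.cvtColor(P["pixels"],cv2.COLOR_RGB2GRAY).astype(np.float32); pts=[]
    for a in np.radians(np.arange(0,360,3)):
        r=np.arange(105,132,.25)
        X=np.c_[524+r*np.cos(a),60+r*np.sin(a),np.full(len(r),26)]
        u=proj(P,X).astype(np.float32)
        v=cv2.remap(g,u[:,0].reshape(1,-1),u[:,1].reshape(1,-1),cv2.INTER_LINEAR)[0]
        k=np.where((v[:-1]>=130)&(v[1:]<130))[0]
        if len(k)==1 and v[:k[0]].min()>150 and v[-1]<90: pts.append(X[k[0]])
    pts=np.array(pts)
    f=lambda c:np.hypot(pts[:,0]-c[0],pts[:,1]-c[1])-c[2]
    r=least_squares(f,[524,60,118],loss="soft_l1"); print(n,len(pts),r.x,np.std(f(r.x)))
E
```

```text
3.7 q [-0.11  0.35  1.53  0.    1.26  1.56] pos [524.87  60.67 201.28] F [0.67 0.39 0.38] T [ 0.   -0.02  0.07] ang -95.58365298962237 grip 0.49845909366551144
wrist 72 [522.54  60.98 117.22] 1.5233115468851592
top 3 [514.34  95.07 150.2 ] 6.679728308176964e-11Traceback (most recent call last):
  File "<stdin>", line 15, in <module>
    return func(*args, **kwargs)
    vector_fun = VectorFunction(
        fun_wrapped,
    ...<6 lines>...
        workers=workers
    )
    self._update_fun()
    ~~~~~~~~~~~~~~~~^^
    self.f = self.fun_wrapped(xp_copy(self.x))
             ~~~~~~~~~~~~~~~~^^^^^^^^^^^^^^^^^
    return np.atleast_1d(self.fun(x))
                         ~~~~~~~~^^^
    return self.f(x, *self.args, **self.kwargs)
           ~~~~~~^^^^^^^^^^^^^^^^^^^^^^^^^^^^^^
  File "<stdin>", line 14, in <lambda>
IndexError: too many indices for array: array is 1-dimensional, but 2 were indexed
```

Call:
send_rows(
  rows="0.5 3 -0.15 0 0.2;0.5 6 -0.15 0 0.2;0.5 9 -0.15 0 0.2;0.5 11 -0.15 0 0.2;0.5 11.9 -0.15 0 0.2;0.5 11.9 -0.15 0 0.2;0.5 11.9 -0.15 0 0.2",
  grip_force=45,
)

```text
time_s: 4.55
eef_pos: [524.0, 60.7, 83.3]
ee_rot: [0.471, 0.528, 0.47, -0.528]
force: [0.3, -1.1, 1.1]
grip_width: 0.504
```

```bash
python3 - <<'E'
from h import *
m,w=wrist(); save(m,"w2",s=1.5); pose()
E
```

```text
4.55 q [-0.11  0.48  1.67 -0.    0.99  1.58] pos [523.95  60.74  83.25] F [ 0.3  -1.08  1.07] T [ 0.   -0.02 -0.  ] ang -96.61518030021499 grip 0.503667842270979
4.6 q [-0.11  0.48  1.67 -0.    0.99  1.58] pos [524.05  60.75  83.43] F [-0.05 -0.73  1.06] T [ 0.04 -0.02  0.02] ang -96.61242346499544 grip 0.49803362500591525
```

View pics/w2.png

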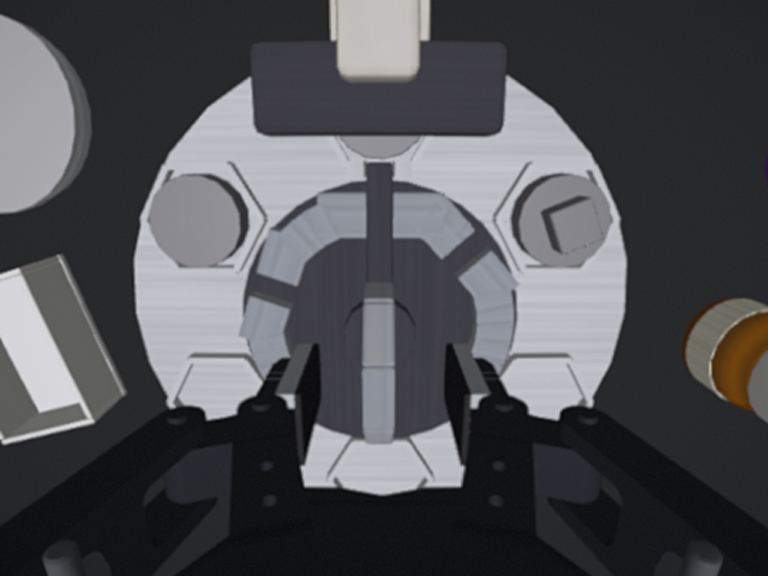

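The ring (px 380,360) stands upright between the pads (305 and 460) and is centred and square to them. Closing.

Call:
send_rows(
  rows="0.02 0 0 0 0;0.02 0 0 0 0;0.02 0 0 0 0;0.02 0 0 0 0;0.02 0 0 0 0;0.02 0 0 0 0;0.02 0 0 0 0",
  grip_force=45,
)

```text
time_s: 5.3
eef_pos: [523.8, 61.8, 83.1]
ee_rot: [0.47, 0.529, 0.47, -0.527]
force: [0.3, 6.4, 4.3]
grip_width: 0.104
```

```bash
python3 - <<'E'
from h import *
m,w=wrist(); save(m,"w3",s=1.5); pose()
E
```

```text
5.3 q [-0.11  0.48  1.67  0.    0.99  1.58] pos [523.79  61.78  83.08] F [0.26 6.37 4.29] T [ 0.99 -0.04 -0.03] ang -96.61962613654795 grip 0.10404607377158573
5.35 q [-0.11  0.48  1.67  0.    0.99  1.58] pos [523.82  61.81  83.1 ] F [0.34 7.47 3.55] T [ 0.97 -0.07  0.03] ang -96.61886398014394 grip 0.10128517058792356
```

View pics/w3.png

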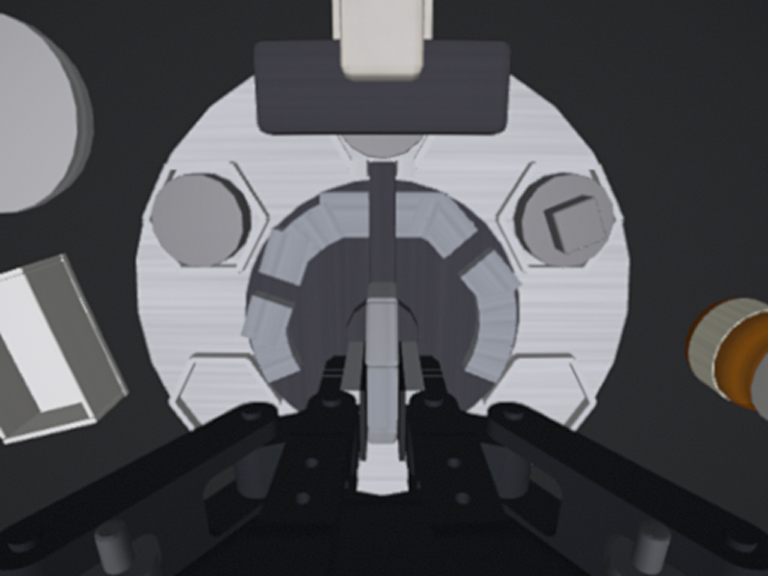

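Call:
send_rows(
  rows="0.02 0 0 -0.1 0;0.02 -0.3 0 -0.1 0;0.02 -0.6 0 -0.1 0;0.02 -0.9 0 -0.1 0;0.02 -1.1 0 -0.1 0;0.02 -1.1 0 -0.1 0;0.02 -1.1 0 -0.1 0",
  grip_force=60,
)

```text
time_s: 6.05
eef_pos: [523.6, 61.9, 92.5]
ee_rot: [0.47, 0.528, 0.47, -0.528]
force: [6.0, 2.4, -11.1]
grip_width: 0.101
```

```bash
python3 - <<'E'
from h import *
pose();m,w=wrist(); save(m,"w4",s=1.5);t=capture("side");save(t,"s4",(195,125,295,220),6)
E
```

```text
6.05 q [-0.1   0.47  1.66  0.    1.01  1.58] pos [523.64  61.92  92.54] F [  6.     2.44 -11.12] T [ 0.25 -1.04 -0.03] ang -96.63423569063916 grip 0.10119781301943592
6.05 q [-0.1   0.47  1.66  0.    1.01  1.58] pos [523.64  61.92  92.54] F [  6.     2.44 -11.12] T [ 0.25 -1.04 -0.03] ang -96.63423569063916 grip 0.10119781301943592
```

View pics/w4.png

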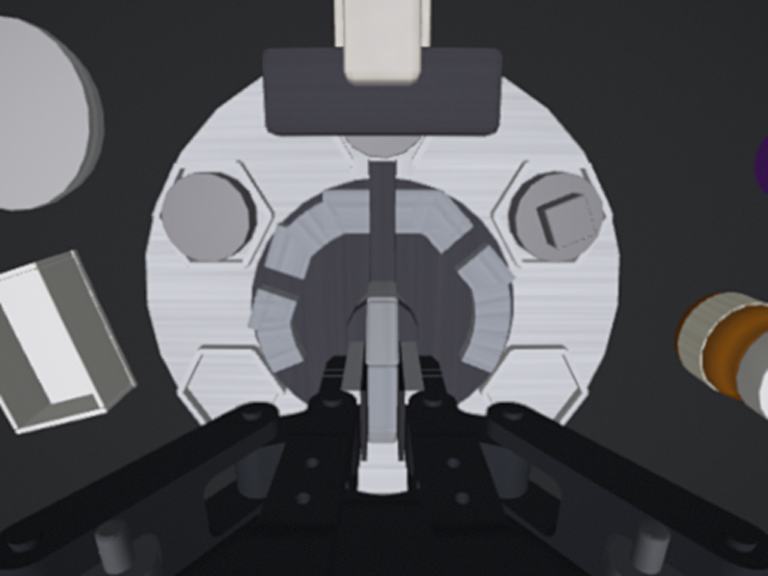

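View pics/s4.png

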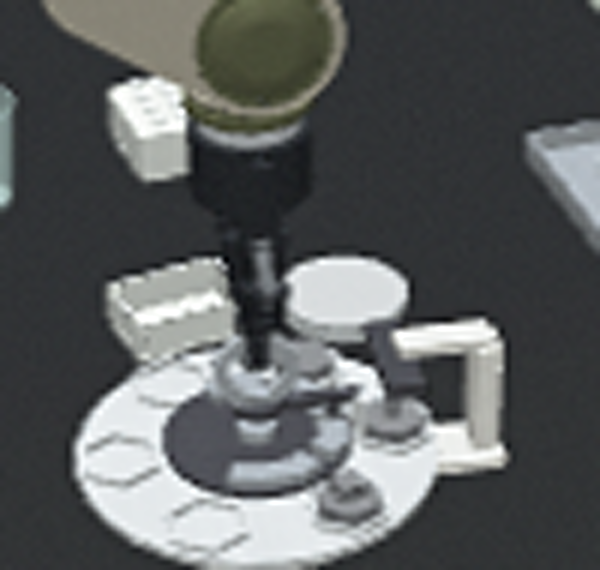

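Call:
send_rows(
  rows="0.02 0 0.1 0 0;0.02 0 0.1 0 -0.4;0.02 0 0.1 0 -0.9;0.02 0 0.1 0 -1.5;0.02 0 0.1 0 -2;0.02 0 0.1 0 -2.3;0.02 0 0.1 0 -2.3",
)

```text
time_s: 6.85
eef_pos: [523.7, 61.9, 92.5]
ee_rot: [0.52, 0.478, 0.522, -0.479]
force: [1.2, 3.3, -10.9]
grip_width: 0.104
```

```bash
python3 - <<'E'
from h import *
pose()
E
```

```text
6.85 q [-0.1   0.47  1.66  0.    1.01  1.38] pos [523.75  61.91  92.53] F [  1.18   3.32 -10.86] T [ 0.55 -0.21  0.06] ang -85.10614068033779 grip 0.10387688099582161
```

Call:
send_rows(
  rows="0.02 0 0 0 -0.5;0.02 0 0 0 -1.4;0.02 0 0 0 -2.4;0.02 0 0 0 -3.4;0.02 0 0 0 -4.4;0.02 0 0 0 -5.4;0.02 0 0 0 -6.4;0.02 0 0 0 -7.4;0.02 0 0 0 -8.4;0.02 0 0 0 -9.2;0.02 0 0 0 -9.7;0.02 0 0 0 -9.8",
)

```text
time_s: 8.05
eef_pos: [523.7, 62.0, 92.8]
ee_rot: [0.671, 0.219, 0.673, -0.219]
force: [-0.4, 4.4, -11.3]
grip_width: 0.1
```

```bash
python3 - <<'E'
from h import *
pose();m,w=wrist(); save(m,"w5",s=1.5)
E
```

```text
8.05 q [-0.1   0.47  1.66  0.    1.01  0.53] pos [523.75  62.01  92.77] F [ -0.35   4.39 -11.27] T [ 0.63  0.04 -0.1 ] ang -36.12225395412943 grip 0.10018229922150738
8.05 q [-0.1   0.47  1.66  0.    1.01  0.53] pos [523.75  62.01  92.77] F [ -0.35   4.39 -11.27] T [ 0.63  0.04 -0.1 ] ang -36.12225395412943 grip 0.10018229922150738
```

View pics/w5.png

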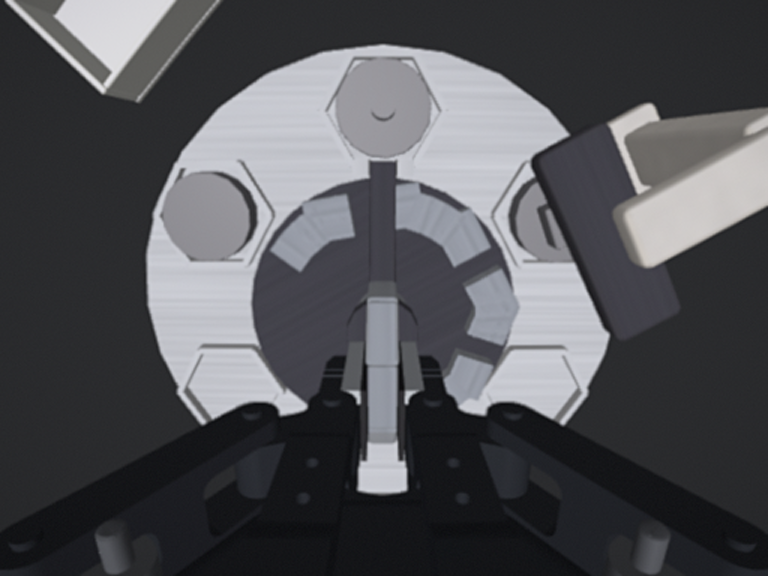

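Call:
send_rows(
  rows="0.02 0 0 0 -0.4;0.02 0 0 0 -0.9;0.02 0 0 0 -1.2;0.02 0.2 0 0 -1.2;0.02 0.3 0 0 -1.2;0.02 0.4 0 0 -1.2;0.02 0.45 0 0 -1.2;0.02 0.45 0 0 -1.2",
)

```text
time_s: 8.9
eef_pos: [523.9, 61.9, 89.3]
ee_rot: [0.682, 0.184, 0.683, -0.184]
force: [-5.4, 4.8, -3.2]
grip_width: 0.101
```

```bash
python3 - <<'E'
from h import *
pose();m,w=wrist(); save(m,"w6",s=1.5)
E
```

```text
8.9 q [-0.1   0.48  1.66  0.    1.    0.42] pos [523.87  61.93  89.29] F [-5.42  4.81 -3.16] T [0.75 0.84 0.05] ang -30.154676386338622 grip 0.10056412672530209
8.9 q [-0.1   0.48  1.66  0.    1.    0.42] pos [523.87  61.93  89.29] F [-5.42  4.81 -3.16] T [0.75 0.84 0.05] ang -30.154676386338622 grip 0.10056412672530209
```

View pics/w6.png

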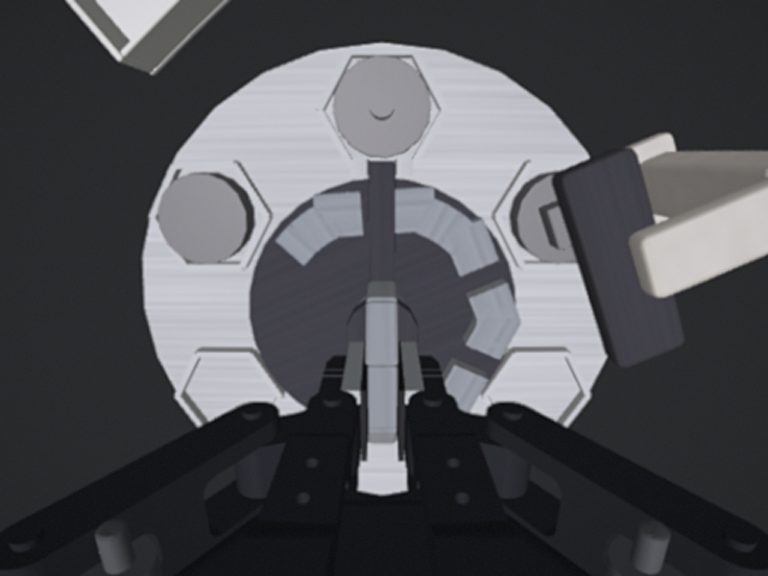

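Key rests lightly on the crown at 66.5° (Fz fell from -11 to -3). The notch edge is just left of the bar (px 362,215). Feeling on in small steps.

Call:
send_rows(
  rows="0.02 0.05 0 0 -0.2;0.02 0.05 0 0 -0.4;0.02 0.05 0 0 -0.4;0.02 0.05 0 0 -0.4",
)

```text
time_s: 9.35
eef_pos: [523.8, 62.0, 88.3]
ee_rot: [0.685, 0.172, 0.686, -0.172]
force: [-3.2, 4.7, -7.9]
grip_width: 0.101
```

Call:
send_rows(
  rows="0.02 0 0 0 -0.2;0.02 0 0 0 -0.2;0.02 0 0 0 -0.2",
)

```text
time_s: 9.65
eef_pos: [523.8, 62.0, 88.2]
ee_rot: [0.687, 0.166, 0.688, -0.166]
force: [-3.4, 5.1, -9.6]
grip_width: 0.102
```

```bash
python3 - <<'E'
from h import *
pose();m,w=wrist(); save(m,"w7",(150,80,350,230),4);pose()
E
```

```text
9.65 q [-0.1   0.48  1.66  0.    1.    0.37] pos [523.81  61.96  88.18] F [-3.41  5.09 -9.62] T [0.83 0.42 0.03] ang -27.167948050307167 grip 0.10207065828361606
9.65 q [-0.1   0.48  1.66  0.    1.    0.37] pos [523.81  61.96  88.18] F [-3.41  5.09 -9.62] T [0.83 0.42 0.03] ang -27.167948050307167 grip 0.10207065828361606
9.7 q [-0.1   0.48  1.66  0.    1.    0.37] pos [523.85  61.99  88.19] F [-3.16  4.39 -9.51] T [0.82 0.37 0.01] ang -27.16440152353295 grip 0.10075709888395877
```

View pics/w7.png

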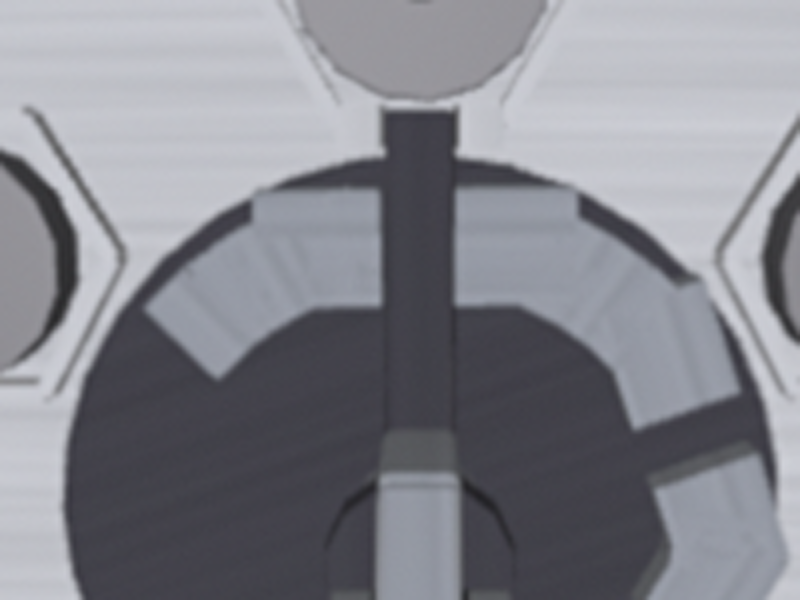

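The bar covers the notch (crop px 420,250), with the crown even on both sides. The key has entered and there is no turning moment. Lowering it, then letting go.

Call:
send_rows(
  rows="0.02 0.15 0 0 0;0.02 0.3 0 0 0;0.02 0.45 0 0 0;0.02 0.5 0 0 0;0.02 0.5 0 0 0;0.02 0.5 0 0 0",
)

```text
time_s: 10.3
eef_pos: [523.8, 62.0, 83.3]
ee_rot: [0.687, 0.166, 0.688, -0.166]
force: [-2.5, 4.8, -8.3]
grip_width: 0.099
```

```bash
python3 - <<'E'
from h import *
pose()
E
```

```text
10.3 q [-0.1   0.48  1.67  0.    0.99  0.37] pos [523.84  61.99  83.3 ] F [-2.49  4.77 -8.27] T [0.74 0.44 0.01] ang -27.167936199679428 grip 0.09927700153474649
```

Call:
send_rows(
  rows="0.2 0 0 0 0;0.5 0 0 0 0;0.5 0 0 0 0;0.5 0 0 0 0;0.5 0 0 0 0;0.5 0 0 0 0",
)

```text
time_s: 10.9
eef_pos: [524.6, 61.6, 83.4]
ee_rot: [0.687, 0.166, 0.687, -0.166]
force: [-0.1, 0.8, 0.3]
grip_width: 0.499
```

```bash
python3 - <<'E'
from h import *
pose();m,w=wrist(); save(m,"w8",s=1.5)
E
```

```text
10.9 q [-0.11  0.48  1.67 -0.    0.99  0.37] pos [524.57  61.6   83.4 ] F [-0.12  0.78  0.27] T [-0.01 -0.01  0.07] ang -27.12312596231686 grip 0.49878178068858864
10.9 q [-0.11  0.48  1.67 -0.    0.99  0.37] pos [524.57  61.6   83.4 ] F [-0.12  0.78  0.27] T [-0.01 -0.01  0.07] ang -27.12312596231686 grip 0.49878178068858864
```

View pics/w8.png

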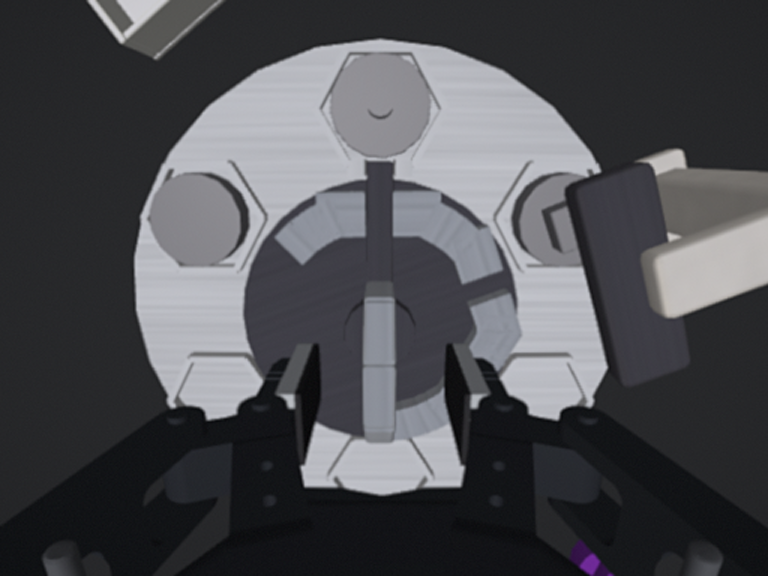

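Call:
send_rows(
  rows="0.5 -1 0 0 0;0.5 -3 0 0 0;0.5 -6 0 0 0;0.5 -9 0 0 0;0.5 -11.8 0 0 0;0.5 -11.8 0 0 0",
)

```text
time_s: 11.55
eef_pos: [526.0, 61.6, 205.7]
ee_rot: [0.69, 0.166, 0.685, -0.165]
force: [1.1, 0.2, -0.2]
grip_width: 0.499
```

```bash
python3 - <<'E'
from h import *
m,w=wrist(); save(m,"w9",s=1.5);q=capture("side"); save(q,"s9",(195,155,295,250),6)
for n,p in(("w",m),("s",q)):
  for t in ("ring_grip","sq_mid","flat_mid","post_mid"):
    print(n,t,[(np.array(r["location"]),round(r["confidence"],2)) for r in nets.spot_point(p,t)[:2]])
E
```

```text
11.55 q [-0.1   0.34  1.53 -0.    1.26  0.37] pos [525.98  61.58 205.7 ] F [ 1.09  0.23 -0.17] T [-0.01 -0.   -0.02] ang -27.108613836849305 grip 0.49919733506461667
w ring_grip [(array([526.7,  58.9,  98.3]), 0.78), (array([524.8,  60.2,  19.7]), 0.29)]
w sq_mid [(array([737.8, -64.9,   4.9]), 0.96), (array([611.2,  68.8,  34.2]), 0.57)]
w flat_mid [(array([475.9, 139.2,  35.2]), 0.65)]
w post_mid [(array([566.1, 143.8,  33.3]), 0.64)]
s ring_grip [(array([525. ,  62.2, 102. ]), 0.39), (array([612.7,  51. ,  23.6]), 0.37)]
s sq_mid [(array([ 570.4, -162. ,    9.9]), 0.42), (array([736.9, -63.4,   7.7]), 0.39)]
s flat_mid [(array([475.4, 141.4,  33.9]), 0.5)]
s post_mid [(array([562. , 143.2,  29.2]), 0.4)]
```

View pics/w9.png

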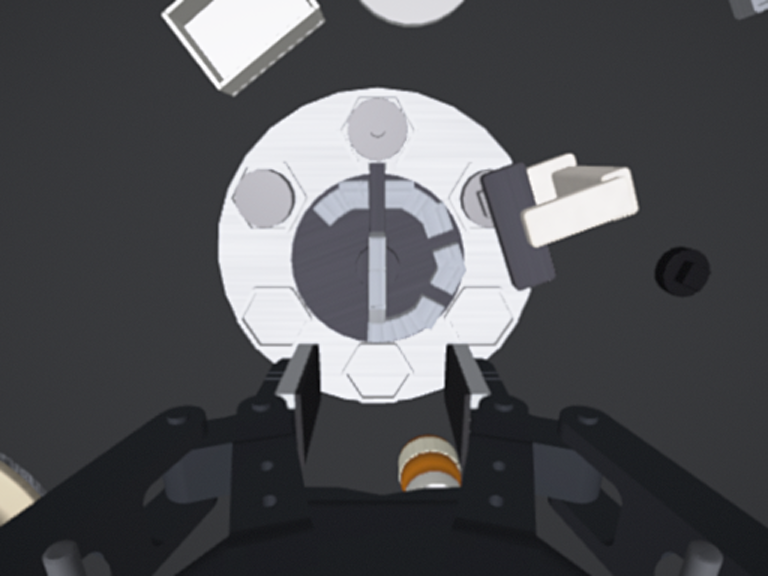

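View pics/s9.png

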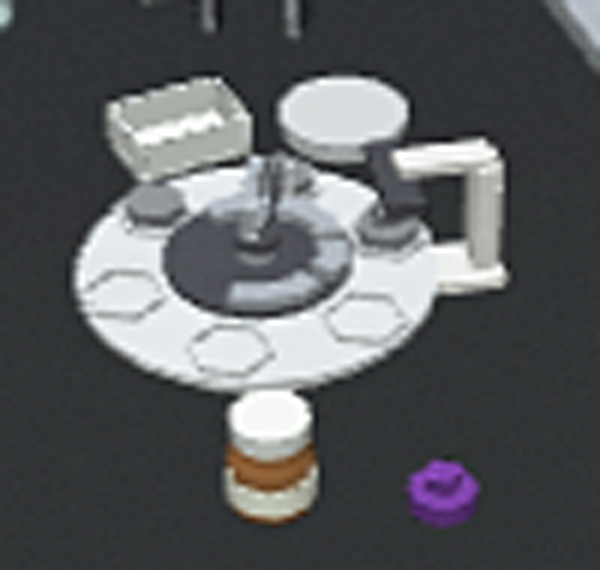

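Overlaying the modelled ring at lift 0 and at 6.5 mm, to check in the side picture that it is fully home.

```bash
python3 - <<'E'
from h import *
q=capture("side"); a=np.radians(-27.1+90); e=np.array([np.cos(a),np.sin(a),0]); n=np.array([-e[1],e[0],0])
ims=[]
for L in (0,6.5):
    im=cv2.resize(q["pixels"][165:215,210:265,::-1],None,fx=7,fy=7,interpolation=cv2.INTER_CUBIC)
    for s,c in((5,(0,0,255)),(-5,(0,255,0))):
        th=np.linspace(0,2*np.pi,60)
        X=np.array([525,61.3,79+L])+27*np.cos(th)[:,None]*e+27*np.sin(th)[:,None]*[0,0,1]+s*n
        u=((proj(q,X)-[210,165]+.5)*7).astype(int); cv2.polylines(im,[u.reshape(-1,1,2)],True,c,1)
    X=np.array([[525,61.3,58+L],np.array([525,61.3,58+L])+62*e]); 
    u=((proj(q,X)-[210,165]+.5)*7).astype(int); cv2.line(im,tuple(map(int,u[0])),tuple(map(int,u[1])),(255,0,0),1)
    ims.append(im)
cv2.imwrite("pics/ov.png",np.hstack(ims))
E
```

```text
(no output)
```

View pics/ov.png

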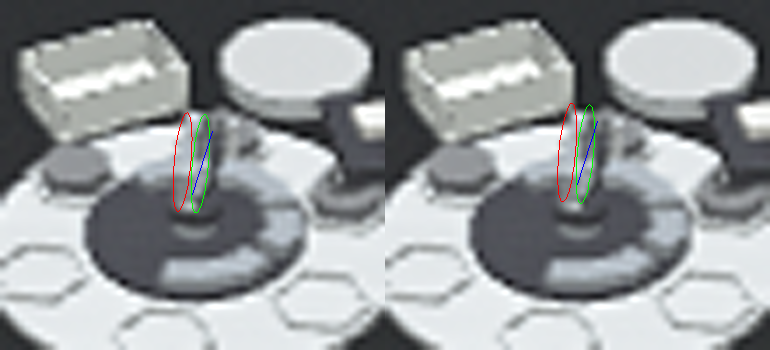

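The lift-0 overlay (left half) matches the ring's top (row 113) and bottom (row 210). The 6.5 mm overlay does not, so the ring is home.

```bash
python3 - <<'E'
from h import *
pose(); print(workorder.finish_job())
E
```

```text
12.1 q [-0.1   0.34  1.53  0.    1.26  0.37] pos [524.39  61.68 201.02] F [-0.38  0.72 -0.71] T [0.01 0.03 0.07] ang -27.121562178703957 grip 0.4984512049696643
the job is handed in; nothing more can be done
None
```

I brought the mount with the square block under the lamp and let the index ring drop home in the left notch. The job was handed in at 12.1 s, and the hand-in gives no verdict.

**What I did:** I pinched the ring and lifted it about 9.5 mm. I turned the wheel counter‑clockwise to about 66° and let the key down lightly onto the crown, with about 7 N on it. I then felt onward in small steps; the key dropped at about 68.5°, and I stopped at 69.5°. I lowered it, let go, and backed the open gripper off upward.

**Final checks:**
- **Ring home:** before I let go, the tool was within 0.2 mm of its height when I first gripped the ring. There was no turning moment. The side picture fits a ring at zero lift, and does not fit one resting on the crown.
- **Mounts and bench:** in the last wrist and side pictures all three mounts are in their pockets. The jar, box, dish and both look-alikes that show there look unmoved. I did not check the other bystanders again.
- **Off-centre mount:** this notch is about 70° from the lamp while the pockets are 60° apart. The square-block mount therefore sits about 10° past the lamp's middle, under the edge of the strip.
- **One disagreement:** the point network ranked a look-alike above the real mount in the last wrist picture, and found only look-alikes in the side picture. I identified the mount by its pocket and its visible square block.

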